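# Snap a filter cassette into the air pump and hold it pressed home

### The arm

A 7-joint arm with a two-finger parallel gripper is mounted at the origin on the work surface. World frame = base frame: x ahead of the robot, y to its left, z up, the work surface at z = 0. Lengths are in m, angles in rad, forces in N, time in s.
With the tool pointing down it reaches from about 0.425 to 0.875 m from the base axis. Payload 4.7 kg.
Tool frame: the origin (TCP) lies midway between the tips of the shut fingers; the grasp point (between the pads) lies 19 mm behind it (ctrl.grip_point_offset is the distance from the TCP to the grasp point, in m); z points along the fingers, y is the line along which they close (so a half turn about z gives the same grasp; the last joint's range is limited). The gripper opens to 87 mm and grips with 3 to 60 N. Pads are 19 mm wide; open, the fingers measure 117 mm over their backs; the gripper's body (75 mm by 190 mm) begins 51 mm behind the grasp point.
Start: joints at [1.325, 0.321, -0.07, 1.45, 0.023, 1.371, -0.057], TCP at [0.167, -0.628, 0.223] pointing down, gripper open.
Joint ranges: [-2.86, 2.86], [-0.3, 2.09], [-1.38, 1.24], [0.06, 2.45], [-1.56, 4.7], [0.09, 2.05], [-2.69, 2.69]. Speed limits (rad/s): [2.57, 2.57, 3.14, 3.14, 3.14, 3.14, 3.14].

### API

Orientations are given as a rotation vector (axis times angle).
In Python, from bench import ctrl gives the robot as it stands.
- The arm moves only by the tool move_arm, never from a script. Its argument "increments" is text: rows parted by semicolons, each of 7 numbers parted by spaces: the shift along the world's x, y, z in mm, then the turn, a rotation vector about the world's x, y, z in degrees, then the closure in counts, from 0 (fully open) to 255 (shut). A call has exactly 8 rows; each row shifts and turns the commanded pose from where the row before left it; what a row does not reach is not made up. A row lasts 1/12 s, in which the tool goes at most 41.7 mm and 7.16 degrees, less where a joint would pass 70% of its speed; a pose out of reach is approached as far as the arm can. A call with a gripper value outside its range is refused whole. The fingers move at their own pace and stop on an object; "grip_force" is the grip in N (left out, the last holds). Time passes only in rows, so rows that do not move let the fingers close, or fill a call up. It gives the time, the measured TCP pose, the force, the opening and the grip force at its end, in the units of the state.
- ctrl.get_state(): the state, without advancing time (a new reading comes with each control period).
- ctrl.get_image(name): name is "side" or "top"; returns a dict with "frame" (384x512x3 uint8, red, green, blue), "depth" (384x512 float32, m along the optical axis (not along the pixel's ray), 0 where there is no reading), "fx", "fy", "cx", "cy" (pixels), "k1" (the pictures are not rectified: a ray, as slopes to the right and down, at radius r is drawn at 1 + k1 r^2 times it, then the intrinsics apply), "position" and "orientation" of the camera in the world. Camera axes: x right, y down, z forward; pixel columns grow to the right and rows downward; lengths in m; the calibration is good to about 2 mm. A picture is of the moment at which its call begins.
- ctrl.close_job(): hands the job in; it is judged then, once.
Trained networks look in a picture, given as the dict that the camera call returned (one of the last four; its "shot" number tells which), for a name from the list of things; names that differ only in an ending like _2 or _b are one class to them, and where a whole thing is asked for, a point or a joint stands for the part that bears it (a point fixed in the world has none). Each returns a list of dicts, best first, with "score" (0 to 1); they miss things now and then, are a little off and sometimes report something else, mostly with a low value. They report only what shows in the picture. A call takes as long as a camera call. They do not tell look-alikes from the thing itself.
- ctrl.find_in(target, picture): "centre" ([x, y, z] in m, in world coordinates, good to about 4 mm: the middle of the surface that is visible of it).
- ctrl.silhouettes(target, picture): "region" (384x512 bool, what is visible of it).
The state is a dict: "time": time; "joint_positions": joint angles; "qd": joint speeds; "joint_torque": joint torques, N m; "position": TCP position; "tool_rot": TCP orientation; "ft_force": force on the tool from outside, world axes, zero at the start; "torque": the same for the moment, N m; "grip_width": opening from 0.0 (shut) to 1.0 (fully open); "grip_force": force on a finger pad.
Only numpy, scipy, OpenCV 4.12 (cv2) and the standard library are available. Lean on these libraries where they do the work, as an engineer would, in place of code of your own. Each camera call takes 0.05 s, during which the arm holds its last target. There are 200 camera calls.

### The job

Lift the filter cassette out of the green tray, lower it into the bay on top of the air pump and press it down until both orange clips snap over its ends. Then keep pressing it firmly down, home against the rubber seal, and finish like that: the gripper still on the cassette and still pressing, nothing let go. Leave the bottle, the beaker and the two ceramic pieces where they are.

Things in the scene. Friction and masses are not known exactly. Their poses are not given: they have to be found in the camera images.
- cassette_grip (a point): Filter cassette, 80-160 g: white slab 80 (x) by 60 (y) by 10 mm, its 60 mm ends rounded (5 mm radius); on it a blue grip rib 50 (x) by 18 (y) by 34 mm tall, pinched across its 18 mm. This point: mid-rib, 32 mm above the slab's underside, 12 mm below the rib's top. x along the rib, z up. It fits the bay either way round (half turn).
- tray: Green open tray, 200 (x) by 250 (y) by 40 mm high, walls and floor 4 mm, fixed. A 38 mm high wall along x, 43 mm to the +y side of its middle, parts it: the cassette lies flat in the wide compartment (-y side), the bobbins stand in the narrow one. Origin: centre of its underside.
- pump: Air pump, fixed: white block 150 (x) by 110 (y) by 50 mm high with the filter bay on top, and a blue housing 75 mm long and 75 mm high at its -x end. Origin: centre of the white block's underside. Four grey corner guides (up to 23 mm over the block's top, leaning outwards above 12 mm) leave the slab 2 mm to spare on every side.
- bay (a point): Centre of the bay's hard seat (the white block's top, 50 mm over the table). x: the long way of the bay, along which the cassette's 80 mm go; z up. Slab right down on the seat: cassette_grip is 32 mm above this point. The clips first touch the slab when its underside is about 20 mm over the seat, let it through at about 9 mm and have closed over it at about 4 mm.
- seal (a joint): How far the black rubber seal (60 by 46 mm, mid-bay) is squashed, m: 0 free, when it stands 5 mm over the hard seat; 0.005 level with the seat. It pushes back with 1 N plus 2 N per mm. With the cassette merely clipped in and nobody pressing it reads about 0.0015.
- clip_far (a joint): Orange spring clip at the bay's +x end, 22 mm wide, top 26 mm over the seat, hook reaching 3.5 mm over the cassette's end: how far it is pushed outwards, m; 0 closed. Its sloped top rides on the slab's end. Forcing the slab past both clips takes about 10 to 15 N; then the force suddenly drops to a few newtons.
- clip_near (a joint): the same clip at the bay's -x end; 0 when closed
- bobbin_a_mid (a point): white ceramic test bobbin, 28 mm across and 48 mm tall, upright in the tray's narrow compartment; centre. Leave alone
- bobbin_b_mid (a point): second bobbin, the same
- bottle_mid (a point): white bottle with a red cap, 56 mm across, about 130 mm tall, standing on the table; half-way up. Leave alone
- beaker_mid (a point): glass beaker, 64 mm across, 85 mm tall, standing on the table; half-way up. Leave alone
Not all that is in view belongs to the job. Leave any red or yellow look-alike of the part that bears cassette_grip alone.

How it is judged:
On the way, in this order (a step that is already met when the one before it is completed fails the run):
1. the cassette is lifted clear out of the tray in the gripper (height (world z) of cassette_grip above 0.1 m and contact force between cassette and the fingers above 1 N and horizontal distance between cassette_grip and bay above 0.1 m), for 0.1 s.
2. both clips have snapped over the cassette in the bay (z of cassette_grip in the frame of bay below 0.0375 m and horizontal distance between cassette_grip and bay below 0.006 m and value of joint each of clip_far, clip_near below 0.0015 m), for 0.1 s.
At the end, for the whole second after the job is handed in: The cassette lies flat in the bay, within 5 mm of its centre and 0.12 rad of its direction, both clips closed over it (within 1.5 mm), the fingers on it with more than 1 N and pressing so that the rubber seal stays squashed by more than 3 mm (about 7 N or more) (value of joint seal above 0.003 m and z of cassette_grip in the frame of bay below 0.035 m and horizontal distance between cassette_grip and bay below 0.005 m and angle between the x axis of cassette_grip and the x axis of bay, either way round below 0.12 rad and angle between cassette_grip's own z axis and vertical below 0.1 rad and value of joint each of clip_far, clip_near below 0.0015 m and contact force between cassette and the fingers above 1 N); the arm keeps its last pose, push and grip.
It fails at once if a bystander was shifted by more than 30 mm (distance of any of bobbin_a_mid, bobbin_b_mid, bottle_mid, beaker_mid from where it was at the start of the episode above 0.03 m).
It also fails if it takes over 64 s, if anything falls off the work surface, if the arm or the gripper's body presses on something with over 40 N, if the wrist force passes 120 N, or if a joint passes its speed limit or range.

## Working session

There is one attempt and no reset: what is moved stays moved. The work goes in short steps, Python scripts to look and compute and a tool call to move; the robot and the scene stay as the last step left them, time stands still between calls to the robot, and variables do not carry over. Pictures are saved under pics/ and viewed, at most 10 in all, crops included, and the job is handed in when it is done.

Besides the shell and the picture viewer there is one more tool, called as name(argument=value, ...) on one line, values as JSON. move_arm: Moves the arm, as the interface text tells. Its arguments: {"type":"object","properties":{"increments":{"type":"string"},"grip_force":{"type":"number"}},"required":["increments"]}

```bash
mkdir -p pics; ls; cat > h.py <<'E'
import numpy as np, cv2
from scipy.spatial.transform import Rotation as R
from bench import ctrl
def rot(o):
    o=np.array(o,float)
    return o if o.shape==(3,3) else (R.from_rotvec(o).as_matrix() if o.size==3 else R.from_quat(o).as_matrix())
def cloud(p):
    v,u=np.mgrid[0:384,0:512]
    K=np.array([[p['fx'],0,p['cx']],[0,p['fy'],p['cy']],[0,0,1]])
    n=cv2.undistortPoints(np.stack([u,v],-1).reshape(-1,1,2).astype(float),K,np.array([p['k1'],0,0,0.])).reshape(384,512,2)
    d=p['depth'].astype(float)
    c=np.dstack([n*d[...,None],d])
    return c@rot(p['orientation']).T+np.array(p['position'])
def save(p,name,box=None,s=1.5):
    im=p['frame'][...,::-1]
    if box: im=im[box[1]:box[3],box[0]:box[2]]
    cv2.imwrite('pics/'+name,cv2.resize(im,None,fx=s,fy=s,interpolation=cv2.INTER_CUBIC))
E
python3 - <<'E'
from h import *
s=ctrl.get_state();print(s['time'],s['position'],s['tool_rot'],s['ft_force'],s['grip_width'])
for n in('top','side'):
    p=ctrl.get_image(n);save(p,n+'1.png',s=1.5);np.save(n+'1.npy',p,allow_pickle=True)
    print(n,p['position'],p['orientation'],p['fx'],p['k1'])
    for t in('cassette_grip','tray','pump','clip_far','seal','bobbin_a_mid','bottle_mid','beaker_mid'):
        print(t,[(np.round(r['centre'],3).tolist(),round(r['score'],2)) for r in ctrl.find_in(t,p)])
E
```

```text
pics
0.0 [ 0.16676953 -0.62769044  0.22145865] [-3.11329050e+00 -4.06756411e-01  5.64981276e-04] [0.34799276 1.25890049 0.01682536] 0.9983827747010235
top [0.3798835  0.04197284 1.00380279] [-2.18157375  2.12183015 -0.19562372] 383.89912383457914 0.0164625339806139
cassette_grip [([0.719, 0.209, 0.005], 0.91), ([0.326, 0.198, 0.011], 0.88), ([0.536, 0.175, 0.015], 0.74), ([0.64, 0.007, 0.01], 0.69)]
tray []
pump [([0.511, -0.243, 0.056], 0.77), ([0.534, 0.176, 0.016], 0.27)]
clip_far [([0.596, -0.278, 0.075], 0.58)]
seal [([0.55, -0.264, 0.052], 0.91), ([0.536, 0.242, 0.003], 0.24)]
bobbin_a_mid [([0.479, 0.323, 0.05], 0.5)]
bottle_mid [([0.754, -0.008, 0.083], 0.91)]
beaker_mid [([0.452, -0.007, 0.024], 0.8)]
side [0.36568218 0.88645488 0.68333164] [-0.33192419  2.6732889  -1.40517322] 495.21428303432145 -0.14339166966583028
cassette_grip [([0.324, 0.217, 0.008], 0.78), ([0.724, 0.229, 0.012], 0.7), ([0.638, 0.017, 0.011], 0.63), ([0.761, 0.011, 0.064], 0.48)]
tray [([0.528, 0.255, 0.006], 0.78)]
pump [([0.504, -0.21, 0.048], 0.79)]
clip_far [([0.552, -0.259, 0.054], 0.65)]
seal [([0.555, -0.258, 0.052], 0.66)]
bobbin_a_mid [([0.481, 0.337, 0.049], 0.69)]
bottle_mid [([0.761, 0.008, 0.06], 0.82), ([0.481, 0.336, 0.049], 0.24)]
beaker_mid [([0.45, 0.011, 0.063], 0.81), ([0.502, -0.21, 0.049], 0.37)]
```

View pics/top1.png

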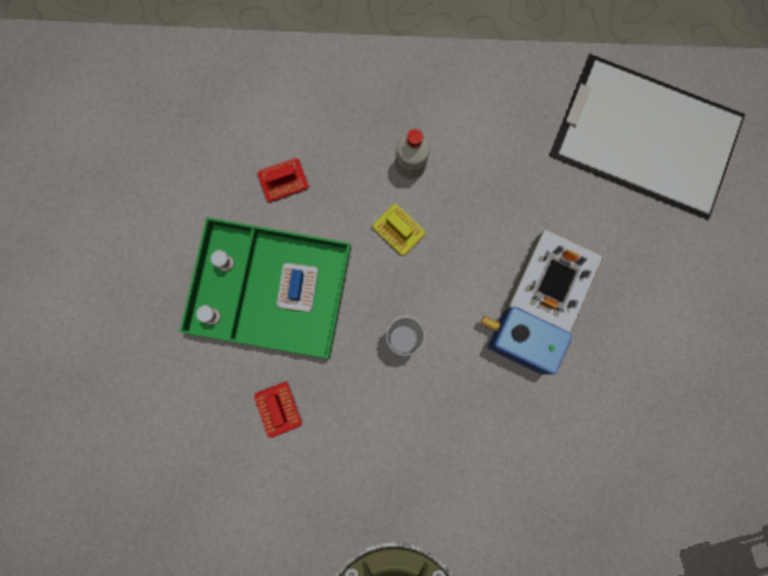

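View pics/side1.png

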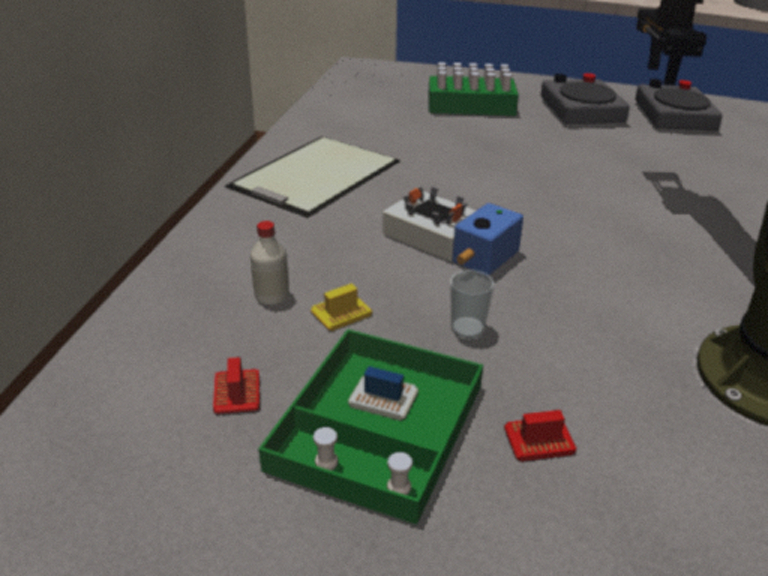

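Top view (768x576 picture): the candidates are the white slab with the blue rib in the tray (297,287), two red ones at (283,180) and (277,410), and a yellow one at (398,229). The white and blue one inside the green tray fits the description. The pump is at about (548,300), with its bay at (558,280) and its blue housing at the -x end.

```bash
cat > m.py <<'E'
from h import *
def obb(P):
    c=P.mean(0); (cx,cy),(w,h),a=cv2.minAreaRect((P[:,:2]*1000).astype(np.float32)); 
    return np.round([cx,cy,w,h,a],1)
for n in('top','side'):
    p=np.load(n+'1.npy',allow_pickle=True).item();X=cloud(p);f=p['frame'].astype(int);hsv=cv2.cvtColor(p['frame'],cv2.COLOR_RGB2HSV)
    print(n,'table z',np.median(X[...,2][(abs(X[...,2])<.02)]))
    x,y,z=X[...,0],X[...,1],X[...,2]
    near=(abs(x-.536)<.09)&(abs(y-.175)<.09)
    blue=near&(hsv[...,0]>95)&(hsv[...,0]<130)&(hsv[...,1]>120)
    B=X[blue];T=B[B[:,2]>np.percentile(B[:,2],90)-.006]
    print('rib',len(B),obb(B),'zmax',np.percentile(B[:,2],[50,90,98]),'top',len(T),obb(T),T.mean(0))
    white=near&~blue&(hsv[...,1]<90)&(z<.03)&(z>.005)
    if white.sum()>5: print('slab',obb(X[white]),np.median(X[white],0))
    g=(abs(x-.53)<.2)&(abs(y-.22)<.2)&(hsv[...,0]>45)&(hsv[...,0]<80)&(hsv[...,1]>120)
    print('tray',obb(X[g]))
    pn=(abs(x-.54)<.15)&(abs(y+.26)<.15)
    w=pn&(hsv[...,1]<60)&(z>.043)&(z<.057)&(hsv[...,2]>110)
    print('block top',w.sum(),obb(X[w]),np.median(z[w]))
    bk=pn&(hsv[...,2]<50)&(z>.045)&(z<.07); k=cv2.morphologyEx(bk.astype(np.uint8),cv2.MORPH_OPEN,np.ones((5,5)))>0
    if k.sum()>5: print('seal',k.sum(),obb(X[k]),X[k].mean(0))
    o=pn&(hsv[...,0]<16)&(hsv[...,1]>130)&(z>.055)
    nn,l,st,_=cv2.connectedComponentsWithStats(o.astype(np.uint8))
    for i in range(1,nn):
        if st[i,4]>6: print('clip',st[i,4],np.round(X[l==i].mean(0),4),X[l==i][:,2].max())
    bl=pn&(hsv[...,0]>95)&(hsv[...,0]<130)&(hsv[...,1]>70)&(z>.068)&(z<.085)
    print('housing',obb(X[bl]),np.median(z[bl]))
    save(p,n+'_crop.png',(110,130,420,260) if n=='top' else (150,120,400,330),2.5 if n=='top' else 2.8)
E
python3 m.py; python3 - <<'E'
import cv2,numpy as np
p=np.load('top1.npy',allow_pickle=True).item()['frame'][...,::-1]
a=cv2.resize(p[150:230,158:238],(380,380),interpolation=2);b=cv2.resize(p[150:230,335:415],(380,380),interpolation=2)
cv2.imwrite('pics/two.png',np.hstack([a,b]))
E
```

```text
top table z 0.001317403212530266
rib 129 [533.1 179.   17.   48.   82.9] zmax [0.04900196 0.05127863 0.05290357] top 129 [533.1 179.   17.   48.   82.9] [0.53275708 0.17904502 0.049015  ]
slab [538.3 155.  118.9 162.2  78.2] [0.53067744 0.17076698 0.01514803]
tray [512.7 189.4 331.3 218.5  81.4]
block top 1523 [ 552.1 -261.7  109.9  147.1   65.8] 0.05088236225618814
seal 384 [ 552.7 -260.9   45.2   61.7   68. ] [ 0.55118218 -0.25997577  0.05596697]
clip 43 [ 0.5897 -0.2768  0.0738] 0.08019000776712426
clip 21 [ 0.5135 -0.243   0.0747] 0.07840380155634663
clip 9 [ 0.5078 -0.2376  0.0685] 0.07427131979844259
housing [ 449.3 -214.3  107.9   75.3   65.6] 0.07566787250145529
side table z 0.00034163511746188036
rib 369 [551.  169.2  38.   89.3  49. ] zmax [0.04166768 0.04834704 0.04932241] top 178 [535.5 181.7  20.   48.8  81.8] [0.53544268 0.18363098 0.04701624]
slab [560.3 190.9 156.9 124.5  81.9] [0.53250425 0.19780788 0.01430021]
tray [530.9 229.8 253.5 199.9  81.4]
block top 491 [ 554.5 -258.1  113.   153.6   66.8] 0.049514227235841535
seal 123 [ 547.  -253.1   44.7   75.3   63.4] [ 0.55615974 -0.25780681  0.05506269]
clip 51 [ 0.5935 -0.2773  0.0701] 0.07759060243506122
clip 46 [ 0.5113 -0.2396  0.0681] 0.07892484017705692
housing [ 451.3 -211.8  113.6   74.1   64.9] 0.07454457485299892
```

View pics/two.png

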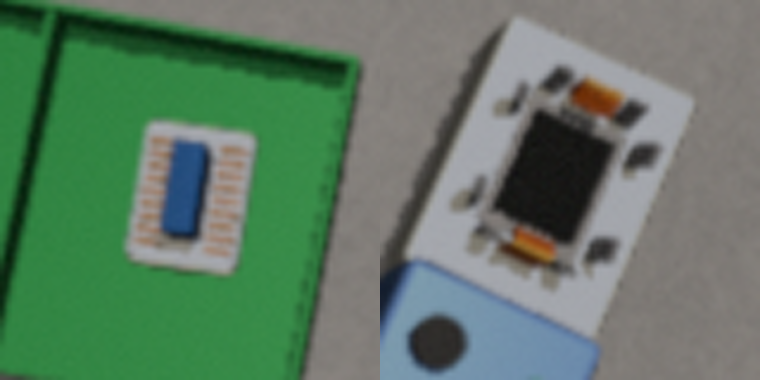

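The crop confirms the white slab with the blue rib. Estimates from the two views: cassette at (0.534, 0.180), yaw about -7.4°, and bay at (0.553, -0.260), yaw about -24.3°. The heights and sizes agree with the description. I'll set out now.

move_arm(increments="24 27 0 0 0 0 0;24 27 0 0 0 0 0;24 27 0 0 0 0 0;24 27 0 0 0 0 0;24 27 0 0 0 0 0;24 27 0 0 0 0 0;24 27 0 0 0 0 0;24 27 0 0 0 0 0", grip_force=50)

```text
time: 1.57
position: [0.3599, -0.4108, 0.2229]
tool_rot: [3.114, 0.407, 0.0]
ft_force: [0.0, 0.3, -0.1]
grip_width: 1.001
grip_force: 0.0
```

move_arm(increments="17 37 0 0 0 -2.8 0;17 37 0 0 0 -2.8 0;17 37 0 0 0 -2.8 0;17 37 0 0 0 -2.8 0;17 37 0 0 0 -2.8 0;17 37 0 0 0 -2.8 0;17 37 0 0 0 -2.8 0;17 37 0 0 0 -2.8 0")

```text
time: 2.23
position: [0.4954, -0.1144, 0.223]
tool_rot: [3.134, -0.21, 0.001]
ft_force: [0.4, -0.2, 1.1]
grip_width: 1.003
grip_force: 0.0
```

move_arm(increments="5 37 0 0 0 0 0;5 37 0 0 0 0 0;5 37 0 0 0 0 0;5 37 0 0 0 0 0;5 37 0 0 0 0 0;5 37 0 0 0 0 0;5 37 0 0 0 0 0;5 37 0 0 0 0 0")

```text
time: 2.9
position: [0.5351, 0.1813, 0.223]
tool_rot: [3.134, -0.207, 0.002]
ft_force: [1.0, 0.3, 0.1]
grip_width: 1.004
grip_force: 0.0
```

move_arm(increments="0 0 -18 0 0 0 0;0 0 -18 0 0 0 0;0 0 -18 0 0 0 0;0 0 -18 0 0 0 0;0 0 -18 0 0 0 0;0 0 -18 0 0 0 0;0 0 0 0 0 0 0;0 0 0 0 0 0 0")

```text
time: 3.57
position: [0.5344, 0.1796, 0.1141]
tool_rot: [3.134, -0.206, -0.003]
ft_force: [0.1, 0.3, 0.8]
grip_width: 0.993
grip_force: 0.0
```

```bash
python3 - <<'E'
from h import *
p=ctrl.get_image('side');np.save('side2.npy',p,allow_pickle=True);save(p,'s2.png',(190,150,390,350),3)
X=cloud(p);hsv=cv2.cvtColor(p['frame'],cv2.COLOR_RGB2HSV)
b=(abs(X[...,0]-.536)<.06)&(abs(X[...,1]-.18)<.05)&(hsv[...,0]>95)&(hsv[...,0]<130)&(hsv[...,1]>120)&(X[...,2]<.06)&(X[...,2]>.02)
B=X[b];T=B[B[:,2]>.044];print(len(B),len(T),T.mean(0),cv2.minAreaRect((T[:,:2]*1000).astype(np.float32)))
E
```

```text
367 163 [0.53497098 0.18312471 0.04711994] ((535.1092529296875, 182.15512084960938), (19.767223358154297, 49.2431640625), 82.6923599243164)
```

View pics/s2.png

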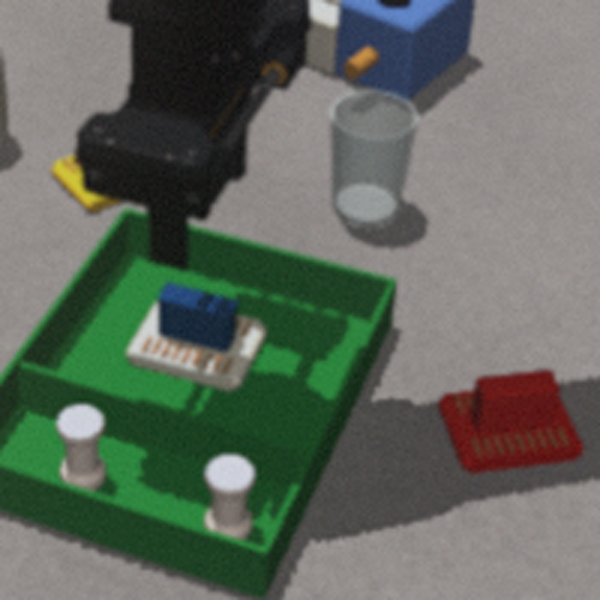

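The view shows the rib at crop (200,320) and a single finger at about (170,235). I'll project the TCP and both fingertips into the picture to check this.

```bash
python3 - <<'E'
from h import *
p=np.load('side2.npy',allow_pickle=True).item()
s=ctrl.get_state();Rm=rot(s['tool_rot']);t=np.array(s['position'])
def pr(P):
    c=(np.array(P)-p['position'])@rot(p['orientation']);a=c[:2]/c[2];a=a*(1+p['k1']*(a@a));return np.round([(a[0]*p['fx']+p['cx']-190)*3,(a[1]*p['fy']+p['cy']-150)*3,c[2]],2)
print(Rm.round(2))
for o in([0,0,0],[0,.05,0],[0,-.05,0],[0,.05,-.06],[0,-.05,-.06],[0,0,-.07],[.05,0,0],[-.05,0,0]): print(o,pr(t+Rm@np.array(o)))
X=cloud(p);f=p['frame'].astype(int)
m=(f.max(2)<60)&(X[...,2]>.08)&(X[...,2]<.3)&(abs(X[...,0]-.53)<.15)&(abs(X[...,1]-.18)<.2)
B=(X[m]-t)@Rm
print(m.sum(), [ (round(z,2),(B[abs(B[:,2]-z)<.01].min(0).round(3),B[abs(B[:,2]-z)<.01].max(0).round(3))) for z in(-.0,-.02,-.05,-.08,-.1) if (abs(B[:,2]-z)<.01).any()])
E
```

```text
[[ 0.99 -0.13  0.  ]
 [-0.13 -0.99  0.  ]
 [ 0.   -0.   -1.  ]]
[0, 0, 0] [199.17 215.02   0.92]
[0, 0.05, 0] [227.46 170.79   0.96]
[0, -0.05, 0] [168.45 263.01   0.88]
[0, 0.05, -0.06] [229.44  93.12   0.93]
[0, -0.05, -0.06] [168.21 182.16   0.85]
[0, 0, -0.07] [200.32 121.89   0.88]
[0.05, 0, 0] [125.3  196.55   0.94]
[-0.05, 0, 0] [275.41 234.01   0.91]
4289 [(-0.0, (array([-0.012, -0.054, -0.01 ]), array([ 0.01 ,  0.049, -0.   ]))), (-0.02, (array([-0.012, -0.056, -0.03 ]), array([ 0.011,  0.05 , -0.01 ]))), (-0.05, (array([-0.012, -0.059, -0.059]), array([ 0.01 ,  0.059, -0.04 ]))), (-0.08, (array([-0.039, -0.089, -0.09 ]), array([ 0.036,  0.086, -0.07 ]))), (-0.1, (array([-0.038, -0.097, -0.11 ]), array([ 0.036,  0.093, -0.09 ])))]
```

The visible finger is the near one, the other is hidden behind the body, and the rib is within about 1 mm of the centre. Going down.

move_arm(increments="0 0 -15 0 0 0 0;0 0 -15 0 0 0 0;0 0 -15 0 0 0 0;0 0 -15 0 0 0 0;0 0 -14 0 0 0 0;0 0 -10 0 0 0 0;0 0 -8 0 0 0 0;0 0 0 0 0 0 0")

```text
time: 4.28
position: [0.5343, 0.1795, 0.0214]
tool_rot: [3.134, -0.206, -0.003]
ft_force: [0.1, -0.6, -0.4]
grip_width: 0.998
grip_force: 0.0
```

move_arm(increments="0 0 0 0 0 0 180;0 0 0 0 0 0 220;0 0 0 0 0 0 255;0 0 0 0 0 0 255;0 0 0 0 0 0 255;0 0 0 0 0 0 255;0 0 0 0 0 0 255;0 0 0 0 0 0 255")

```text
time: 4.95
position: [0.535, 0.1797, 0.0227]
tool_rot: [3.135, -0.206, 0.0]
ft_force: [0.0, -0.1, -0.0]
grip_width: 0.478
grip_force: 0.0
```

move_arm(increments="0 0 0 0 0 0 255;0 0 0 0 0 0 255;0 0 0 0 0 0 255;0 0 0 0 0 0 255;0 0 0 0 0 0 255;0 0 0 0 0 0 255;0 0 0 0 0 0 255;0 0 0 0 0 0 255")

```text
time: 5.62
position: [0.535, 0.1799, 0.0226]
tool_rot: [-3.135, 0.206, 0.0]
ft_force: [0.2, -0.2, 0.2]
grip_width: 0.202
grip_force: 50.0
```

move_arm(increments="0 0 10 0 0 0 255;0 0 20 0 0 0 255;0 0 25 0 0 0 255;0 0 25 0 0 0 255;0 0 25 0 0 0 255;0 0 20 0 0 0 255;0 0 5 0 0 0 255;0 0 0 0 0 0 255")

```text
time: 6.28
position: [0.5359, 0.1801, 0.1545]
tool_rot: [-3.134, 0.206, -0.005]
ft_force: [-0.5, -0.9, -2.8]
grip_width: 0.204
grip_force: 50.0
```

move_arm(increments="1 -20 0 0 0 -1 255;1 -30 0 0 0 -1 255;1 -33 0 0 0 -1 255;1 -33 0 0 0 -1 255;1 -33 0 0 0 -1 255;1 -33 0 0 0 -1 255;1 -33 0 0 0 -1 255;1 -33 0 0 0 -1 255")

```text
time: 6.95
position: [0.5414, -0.0698, 0.1507]
tool_rot: [3.113, -0.425, -0.005]
ft_force: [0.7, -0.0, -1.5]
grip_width: 0.204
grip_force: 50.0
```

move_arm(increments="2 -33 0 0 0 -2 255;2 -33 0 0 0 -2 255;2 -33 0 0 0 -2 255;2 -33 0 0 0 -2 255;1 -30 0 0 0 -1 255;1 -20 0 0 0 0 255;0 -10 0 0 0 0 255;0 0 0 0 0 0 255")

```text
time: 7.62
position: [0.5512, -0.2629, 0.1505]
tool_rot: [3.068, -0.674, -0.005]
ft_force: [0.2, -0.3, -1.3]
grip_width: 0.205
grip_force: 50.0
```

```bash
cat > look.py <<'E'
from h import *
import sys
tag=sys.argv[1]
s=ctrl.get_state();t=np.array(s['position']);Rm=rot(s['tool_rot']);print(s['time'],t.round(4),'yaw',np.degrees(np.arctan2(Rm[1,0],Rm[0,0])).round(1),'tilt',Rm[:,2].round(3),s['ft_force'].round(1))
for n in('top','side'):
    p=ctrl.get_image(n);np.save(n+tag+'.npy',p,allow_pickle=True)
    X=cloud(p);hsv=cv2.cvtColor(p['frame'],cv2.COLOR_RGB2HSV)
    z=X[...,2];near=np.hypot(X[...,0]-t[0],X[...,1]-t[1])<.07
    def loc(m): return (X[m]-t)@Rm
    for nm,m in(('rib',near&(hsv[...,0]>95)&(hsv[...,0]<130)&(hsv[...,1]>120)&(abs(z-t[2])<.03)),('slab',near&(hsv[...,1]<90)&(hsv[...,2]>90)&(z<t[2]+.005)&(z>t[2]-.03)),('fing',near&(hsv[...,2]<60)&(z>t[2]+.0)&(z<t[2]+.05))):
        if m.sum()>5: L=loc(m)*1000;print(n,nm,m.sum(),'min',np.percentile(L,2,0).round(1),'max',np.percentile(L,98,0).round(1))
E
python3 look.py 3
python3 - <<'E'
from h import *
p=np.load('side3.npy',allow_pickle=True).item();save(p,'s3.png',(220,70,390,210),4)
E
```

```text
7.6167 [ 0.5512 -0.2629  0.1505] yaw -24.8 tilt [-0.003  0.001 -1.   ] [ 0.2 -0.3 -1.3]
top rib 41 min [-26.5  -8.4 -29.7] max [-2.1  9.2 -7. ]
top slab 293 min [-40.  -28.7   4.6] max [-2.4 29.6 11.8]
top fing 58 min [-26.5  -8.3 -48. ] max [-3.  20.1 -2.5]
side rib 20 min [-24.2 -13.4 -27.2] max [-10.3  -2.4  -6.8]
side slab 275 min [-38.7 -36.8   4.4] max [36.3 22.7 17.5]
side fing 310 min [-24.3 -27.  -49.1] max [19.1 13.7 -1.9]
```

View pics/s3.png

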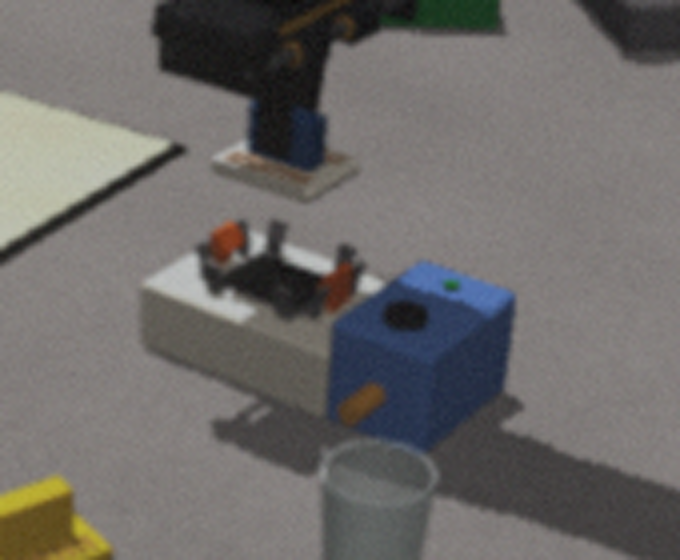

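The cassette is held level at crop (285,165) above the bay at (280,275). I'll descend to just over the guides and recheck.

move_arm(increments="0 0 -10 0 0 0.5 255;0 0 -10 0 0 0 255;0 0 -10 0 0 0 255;0 0 -10 0 0 0 255;0 0 -8 0 0 0 255;0 0 0 0 0 0 255;0 0 0 0 0 0 255;0 0 0 0 0 0 255")

```text
time: 8.38
position: [0.5533, -0.2603, 0.1049]
tool_rot: [3.073, -0.653, 0.001]
ft_force: [-0.3, -0.1, -1.1]
grip_width: 0.203
grip_force: 50.0
```

```bash
python3 look.py 4
python3 - <<'E'
from h import *
a=np.load('side4.npy',allow_pickle=True).item();b=np.load('top4.npy',allow_pickle=True).item()
f=lambda p,x0,y0:cv2.resize(p['frame'][y0:y0+80,x0:x0+80,::-1],(390,390),interpolation=2)
cv2.imwrite('pics/c4.png',np.hstack([f(a,255,95),f(b,335,145)]))
print(ctrl.get_state()['position'])
E
```

```text
8.3833 [ 0.5533 -0.2603  0.1049] yaw -24.0 tilt [ 0. -0. -1.] [-0.3 -0.1 -1.1]
top rib 33 min [-26.4  -7.8 -27.6] max [-3.3  8.5 -4. ]
top slab 263 min [-40.3 -29.    4.8] max [-8.1 29.9 25.6]
top fing 49 min [-26.4  -7.9 -48.6] max [-3.5 18.6 -1.9]
side rib 31 min [-23.7 -12.9 -28.4] max [-7.9  2.  -1.7]
side slab 259 min [-38.7 -33.9   4.9] max [38.4 25.3 17.6]
side fing 280 min [-23.1 -25.  -48.1] max [18.9 15.8 -1.8]
[ 0.55347899 -0.26045657  0.10531053]
```

View pics/c4.png

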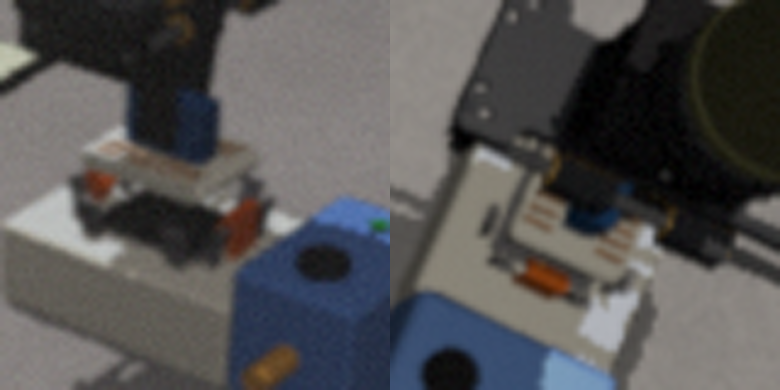

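Both views show the slab square over the bay, within about 1 mm of the target. I'll lower it gently into the guides and watch the forces.

move_arm(increments="0 -0.5 -3 0 0 0 255;0 0 -3 0 0 0 255;0 0 -3 0 0 0 255;0 0 -3 0 0 0 255;0 0 -2 0 0 0 255;0 0 -1 0 0 0 255;0 0 0 0 0 0 255;0 0 0 0 0 0 255")

```text
time: 9.15
position: [0.553, -0.2607, 0.0895]
tool_rot: [-3.073, 0.653, 0.0]
ft_force: [0.1, 0.3, -1.3]
grip_width: 0.209
grip_force: 50.0
```

move_arm(increments="0 0 -1 0 0 0 255;0 0 -1 0 0 0 255;0 0 -1 0 0 0 255;0 0 -1 0 0 0 255;0 0 0 0 0 0 255;0 0 0 0 0 0 255;0 0 0 0 0 0 255;0 0 0 0 0 0 255")

```text
time: 9.82
position: [0.5527, -0.2606, 0.0857]
tool_rot: [3.073, -0.654, -0.001]
ft_force: [-1.9, 0.9, 2.9]
grip_width: 0.201
grip_force: 50.0
```

move_arm(increments="-0.5 0.2 -1 0 0 0 255;-0.4 0.2 -1 0 0 0 255;0 0 -1 0 0 0 255;0 0 -1 0 0 0 255;0 0 0 0 0 0 255;0 0 0 0 0 0 255;0 0 0 0 0 0 255;0 0 0 0 0 0 255")

```text
time: 10.48
position: [0.5534, -0.2609, 0.0832]
tool_rot: [3.072, -0.653, 0.005]
ft_force: [-1.9, 0.8, 7.2]
grip_width: 0.204
grip_force: 50.0
```

move_arm(increments="-0.3 0.1 -1 0 0 0 255;0 0 -1 0 0 0 255;0 0 -1 0 0 0 255;0 0 -1 0 0 0 255;0 0 0 0 0 0 255;0 0 0 0 0 0 255;0 0 0 0 0 0 255;0 0 0 0 0 0 255")

```text
time: 11.15
position: [0.5528, -0.2606, 0.0785]
tool_rot: [3.072, -0.653, 0.004]
ft_force: [0.5, -0.0, 5.1]
grip_width: 0.202
grip_force: 50.0
```

move_arm(increments="0 0 -1 0 0 0 255;0 0 -1 0 0 0 255;0 0 -1 0 0 0 255;0 0 -1 0 0 0 255;0 0 0 0 0 0 255;0 0 0 0 0 0 255;0 0 0 0 0 0 255;0 0 0 0 0 0 255")

```text
time: 11.82
position: [0.5517, -0.2603, 0.0727]
tool_rot: [-3.073, 0.654, 0.0]
ft_force: [4.5, -2.2, -10.5]
grip_width: 0.2
grip_force: 50.0
```

move_arm(increments="0.4 -0.2 -1 0 0 0 255;0 0 -1 0 0 0 255;0 0 -1 0 0 0 255;0 0 -1 0 0 0 255;0 0 0 0 0 0 255;0 0 0 0 0 0 255;0 0 0 0 0 0 255;0 0 0 0 0 0 255")

```text
time: 12.48
position: [0.5521, -0.2605, 0.0705]
tool_rot: [3.072, -0.654, 0.0]
ft_force: [-1.4, 0.7, 5.0]
grip_width: 0.206
grip_force: 50.0
```

move_arm(increments="0 0 -1 0 0 0 255;0 0 -1 0 0 0 255;0 0 0 0 0 0 255;0 0 0 0 0 0 255;0 0 0 0 0 0 255;0 0 0 0 0 0 255;0 0 0 0 0 0 255;0 0 0 0 0 0 255")

```text
time: 13.15
position: [0.5522, -0.2604, 0.0691]
tool_rot: [3.072, -0.653, -0.0]
ft_force: [-3.5, 0.5, 8.2]
grip_width: 0.199
grip_force: 50.0
```

move_arm(increments="-0.3 0 -1 0 0 0 255;0 0 -1 0 0 0 255;0 0 0 0 0 0 255;0 0 0 0 0 0 255;0 0 0 0 0 0 255;0 0 0 0 0 0 255;0 0 0 0 0 0 255;0 0 0 0 0 0 255")

```text
time: 13.82
position: [0.5522, -0.2604, 0.0685]
tool_rot: [3.072, -0.653, 0.001]
ft_force: [-4.5, 2.0, 15.8]
grip_width: 0.203
grip_force: 50.0
```

```bash
python3 - <<'E'
from h import *
ctrl.get_image('side')
a=ctrl.get_image('side');b=ctrl.get_image('top')
f=lambda p,x0,y0:cv2.resize(p['frame'][y0:y0+80,x0:x0+80,::-1],(390,390),interpolation=2)
cv2.imwrite('pics/c5.png',np.hstack([f(a,255,95),f(b,335,145)]))
X=cloud(a);hsv=cv2.cvtColor(a['frame'],cv2.COLOR_RGB2HSV)
o=(abs(X[...,0]-.55)<.1)&(abs(X[...,1]+.26)<.08)&(hsv[...,0]<16)&(hsv[...,1]>130)&(X[...,2]>.055)
n,l,st,_=cv2.connectedComponentsWithStats(o.astype(np.uint8))
for i in range(1,n):
    if st[i,4]>6: print(st[i,4],X[l==i].mean(0).round(4))
s=ctrl.get_state();print(s['time'],s['position'],s['ft_force'],s['torque'],s['grip_force'])
E
```

```text
51 [ 0.5932 -0.2753  0.0714]
47 [ 0.5111 -0.239   0.0693]
13.9667 [ 0.55215967 -0.26044915  0.06851329] [-6.01420606  2.07768399 15.43635734] [ 0.50463828  1.24291915 -0.0115569 ] 49.96798331849277
```

View pics/c5.png

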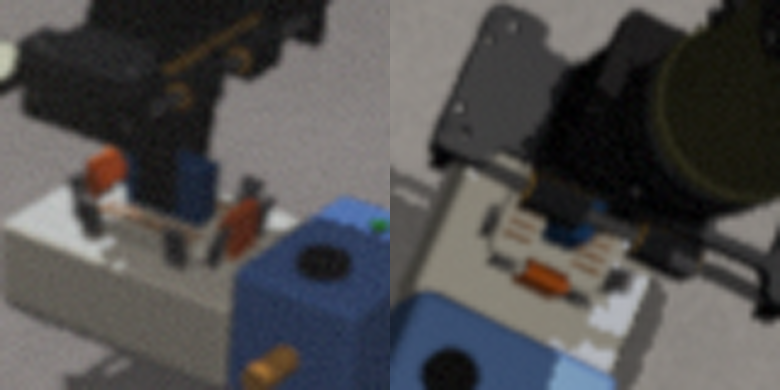

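The slab sits between the guides and both clips are back at their starting positions. I'll relieve the 6 N sideways push along -x and keep pressing.

move_arm(increments="-0.5 0.2 0 0 0 0 255;-0.5 0.2 -0.5 0 0 0 255;0 0 0 0 0 0 255;0 0 0 0 0 0 255;0 0 0 0 0 0 255;0 0 0 0 0 0 255;0 0 0 0 0 0 255;0 0 0 0 0 0 255")

```text
time: 14.63
position: [0.5522, -0.2605, 0.0685]
tool_rot: [3.071, -0.653, 0.004]
ft_force: [-4.0, 0.4, 15.7]
grip_width: 0.2
grip_force: 50.0
```

```bash
python3 - <<'E'
from h import *
for _ in range(3):
    a=ctrl.get_image('side')
    X=cloud(a);hsv=cv2.cvtColor(a['frame'],cv2.COLOR_RGB2HSV)
    o=(abs(X[...,0]-.55)<.1)&(abs(X[...,1]+.26)<.08)&(hsv[...,0]<16)&(hsv[...,1]>130)&(X[...,2]>.055)
    n,l,st,_=cv2.connectedComponentsWithStats(o.astype(np.uint8))
    print([(st[i,4],X[l==i].mean(0).round(4)) for i in range(1,n) if st[i,4]>6])
    s=ctrl.get_state();R_=rot(s['tool_rot']);print(s['time'],s['position'].round(4),R_[:,2].round(3),s['ft_force'].round(1),s['grip_force'])
E
```

```text
[(np.int32(51), array([ 0.5932, -0.2754,  0.0714])), (np.int32(51), array([ 0.5112, -0.2396,  0.0685]))]
14.6833 [ 0.5521 -0.2605  0.0685] [ 0.002 -0.002 -1.   ] [-3.2  1.3 15.8] 49.96773353777826
[(np.int32(51), array([ 0.5932, -0.2755,  0.0713])), (np.int32(51), array([ 0.5111, -0.2392,  0.0681]))]
14.7333 [ 0.5522 -0.2605  0.0685] [ 0.002 -0.002 -1.   ] [-3.5  1.  15.9] 49.96760180220008
[(np.int32(49), array([ 0.593 , -0.2755,  0.0713])), (np.int32(50), array([ 0.5111, -0.2397,  0.0681]))]
14.7833 [ 0.5521 -0.2605  0.0685] [ 0.002 -0.002 -1.   ] [-4.1  1.8 15.9] 49.96775790117681
```

```bash
python3 -c "
from bench import ctrl
print(ctrl.close_job())"
```

```text
the job is handed in; nothing more can be done
None
```

I handed the job in at about 14.8 s with the cassette down on the hard seat, the gripper still holding it at 50 N and pressing with about 16 N. Both clips measured at their starting (closed) positions, the bottle, beaker and bobbins were left alone, and no pass/fail verdict came back.

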